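# Set out the soldering station

## Robot

A 6-joint arm with a two-finger parallel gripper is mounted at the origin on the work surface. World frame = base frame: x ahead of the robot, y to its left, z up, the work surface at z = 0. Lengths are in m, angles in degrees, forces in N, time in s.
With the tool pointing down it reaches from about 0.25 to 0.725 m from the base axis. Payload 9.7 kg.
Tool frame: the origin (TCP) lies between the finger pads; the fingertips stand 22 mm ahead of it and the grasp point (between the pads) lies 3 mm ahead of it; z points along the fingers, y is the line along which they close (so a half turn about z gives the same grasp; the last joint's range is limited). The gripper opens to 85 mm and grips with 20 to 120 N. Pads are 22 mm wide; open, the fingers measure 114 mm over their backs; the gripper's body (76 mm by 85 mm) begins 54 mm behind the grasp point. The pads swing forward as they close: fully open they stand 13 mm farther back than shut.
Start: joints at [-73.339, 4.979, 10.078, 95.1, 0, 90], TCP at [0.158, -0.527, 0.253] pointing down, gripper open.
Joint ranges: [-179.16, 179.16], [-48.56, 103.87], [-65.8, 70.77], [-126.05, 130.52], [-82.76, 87.17], [-180, 180]. Speed limits (degrees/s): [127.2, 127.2, 147.25, 180, 180, 180].

## Interface

Orientations are given as [roll, pitch, yaw] about the fixed x, y, z axes, in that order (R = Rz(yaw) Ry(pitch) Rx(roll)).
In Python, from workcell import bot, viewer, finder gives the robot as it stands.
- The arm moves only by the tool move_arm, never from a script. Its arguments are lists of equal length, an entry for each row: "offset": the shift along the tool's x, y, z in cm, a list of three; "twist": the turn, a rotation vector about the tool's x, y, z in rad, a list of three; "grip": the opening, from 0 (shut) to 1 (fully open). In form: {"offset": [[x, y, z], ...], "twist": [[ax, ay, az], ...], "grip": [grip, ...]}. A call has 1 to 5 rows; each row shifts and turns the commanded pose from where the row before left it, along the tool's axes as they then stand; what a row does not reach is not made up. A row lasts 1/10 s, in which the tool goes at most 50 mm and 8.59 degrees, less where a joint would pass 70% of its speed; a pose out of reach is approached as far as the arm can. A call is refused whole if a number of a shift passes 5 or a number of a turn 0.15, either way. A call with a gripper value outside its range is refused whole. The fingers move at their own pace and stop on an object; "force" is the grip in N (left out, the last holds). Time passes only in rows, so rows that do not move let the fingers close. It gives the time, the measured TCP pose, the force, the opening and the grip force at its end, in the units of the state.
- bot.get_obs(): the state, without advancing time (a new reading comes with each control period).
- viewer.camera(name): name is "side" or "top"; returns a dict with "color" (420x560x3 uint8, red, green, blue), "depth" (420x560 float32, m along the optical axis (not along the pixel's ray), 0 where there is no reading), "vfov" (degrees; the focal length in pixels is half the picture's height over the tangent of half this angle, whatever the lens; pixels are square), "cx", "cy" (the principal point, pixels), "position" and "attitude" of the camera in the world. Camera axes: x right, y down, z forward; pixel columns grow to the right and rows downward; lengths in m; the calibration is good to about 2 mm. A picture is of the moment at which its call begins.
- bot.job_done(): hands the job in; it is judged then, once.
Trained networks look in a picture, given as the dict that the camera call returned (one of the last four; its "shot" number tells which), for a name from the list of things; names that differ only in an ending like _2 or _b are one class to them, and where a whole thing is asked for, a point or a joint stands for the part that bears it (a point fixed in the world has none). Each returns a list of dicts, best first, with "p" (0 to 1); they miss things now and then, are a little off and sometimes report something else, mostly with a low value. They report only what shows in the picture. A call takes as long as a camera call. They do not tell look-alikes from the thing itself.
- finder.boxes_of(picture, thing): "position" ([column, row] in pixels, amid what is visible of it).
- finder.pinpoint(picture, thing): "position" ([column, row] in pixels: a listed point, or the origin of a listed thing).
The state is a dict: "time": time; "q": joint angles; "qd": joint speeds; "joint_efforts": joint torques, N m; "ee_pos": TCP position; "tcp_rot": TCP orientation; "wrist_force": force on the tool from outside, world axes, zero at the start; "torque": the same for the moment, N m; "opening": finger opening in m; "grasp_force": force on a finger pad.
Only numpy, scipy, OpenCV 4.12 (cv2) and the standard library are available. Lean on these libraries where they do the work, as an engineer would, in place of code of your own. Each camera call takes 0.05 s, during which the arm holds its last target. There are 200 camera calls.

## Task

Set out the soldering board for the next job: lay the charcoal block flat in the middle of the pale board, its long side along the board's long side, and stand the brass collar in the centre of its top. The flux and solder belong at the dry end, the end away from the water pot: put the flat solder tin on the board midway between the block and that end, and stand the flux jar on the bench in line beyond it, about 3 cm clear of the board's end. Leave the little vial and the punch where they are.

Things in the scene. Friction and masses are not known exactly. Their poses are not given: they have to be found in the camera images.
- board: Pale ceramic soldering board, fixed to the bench: 110 mm (its x) by 220 mm (its y, the long side), 12 mm thick, flat top. Origin at the centre of its underside, on the bench. z up; its long side runs roughly across the bench, turned by at most about 0.2 rad.
- pot: Water (quench) pot, bare steel, open, round, fixed to the bench: 94 mm across, 55 mm tall, with a black handle reaching 150 mm from its axis along its x (away from the robot). It stands well off one end of the board, left or right. Origin at the centre of its underside.
- charcoal: Black charcoal soldering block, loose, about 0.08 kg: 50 mm (its x) by 80 mm (its y) by 30 mm tall, starting flat on the bench at any yaw. Origin at the centre of its underside, z up.
- collar: Brass collar, a plain open ring, loose, about 0.045 kg: 38 mm outside, 31 mm inside diameter, 16 mm tall, starting on the bench with its axis (z) upright. Origin at the centre of its underside.
- tin: Flat round aluminium solder tin with its lid on, loose, about 0.06 kg: 45 mm across the lid (upper 8 mm), 43 mm across below, 20 mm tall, upright. Origin at the centre of its underside.
- jar: White ceramic flux jar with a black screw lid, loose, about 0.19 kg: 52 mm across, straight-sided from the bench up to 50 mm, the lid 48 mm across from 55 to 69 mm (its top), upright. Origin at the centre of its underside.
- vial: Small amber glass vial with a black cap, loose, light: 20 mm across, 42 mm tall, standing on the bench among the things. Not to be moved. Origin at the centre of its underside.
- punch: Small steel doming punch lying on the bench among the things, loose: about 62 mm long (its x), 14 mm wide, 12 mm tall. Not to be moved. Origin on the bench under its shank, 6 mm short of its middle.
There are look-alikes about, which are no part of the job. Several things look just like the tin: the one meant starts farthest to the robot's left.

How it is judged:
By the outcome, as a careful person would: the job done as asked, in the order asked, and still so for the second after the job is handed in, with the robot touching nothing.
It also fails if it takes over 102 s, if anything falls off the work surface, if the arm or the gripper's body presses on something with over 40 N, if the wrist force passes 120 N, or if a joint passes its speed limit or range.

## Working session

There is one attempt and no reset: what is moved stays moved. The work goes in short steps, Python scripts to look and compute and a tool call to move; the robot and the scene stay as the last step left them, time stands still between calls to the robot, and variables do not carry over. Pictures are saved under pics/ and viewed, at most 14 in all, crops included, and the job is handed in when it is done.

Besides the shell and the picture viewer there is one more tool, called after ">>>" as a command line: name --argument value ..., lists and objects as JSON in quotes. move_arm: Moves the arm, as the interface text tells. Its arguments: {"type":"object","properties":{"offset":{"type":"array","items":{"type":"array","items":{"type":"number"}}},"twist":{"type":"array","items":{"type":"array","items":{"type":"number"}}},"grip":{"type":"array","items":{"type":"number"}},"force":{"type":"number"}},"required":["offset","twist","grip"]}

```bash
ls; mkdir -p pics
cat > h.py <<'E'
import numpy as np, cv2
from scipy.spatial.transform import Rotation as R
from workcell import bot, viewer, finder
def cam(n):
    return viewer.camera(n)
def geo(c):
    a=np.array(c["attitude"],float)
    M=R.from_euler('xyz',a,degrees=True).as_matrix() if a.shape==(3,) else (a if a.shape==(3,3) else None)
    f=c["color"].shape[0]/2/np.tan(np.radians(c["vfov"])/2)
    return M,f,np.array(c["position"])
def ray(c,u,v,z):
    "point on pixel's ray at world height z"
    M,f,p=geo(c); d=M@np.array([(u-c["cx"])/f,(v-c["cy"])/f,1]); return p+d*(z-p[2])/d[2]
def cloud(c):
    M,f,p=geo(c); h,w=c["depth"].shape; v,u=np.mgrid[:h,:w]; d=c["depth"]
    P=np.stack([(u-c["cx"])/f*d,(v-c["cy"])/f*d,d],-1)@M.T+p; P[d==0]=np.nan; return P
def save(c,n): cv2.imwrite(n,c["color"][...,::-1])
E
python3 - <<'E'
from h import *
for n in("top","side"):
    c=cam(n); save(c,f"pics/{n}0.png"); print(n,{k:c[k] for k in c if k not in("color","depth")})
    P=cloud(c); print(np.nanpercentile(P[...,2],[1,25,50,75,99]))
    for t in "board pot charcoal collar tin jar vial punch".split():
        print(t,"box",[(np.round(b["position"]).tolist(),round(b["p"],2)) for b in finder.boxes_of(c,t)],"pin",[(np.round(b["position"],1).tolist(),round(b["p"],2),ray(c,*b["position"],0).round(3).tolist()) for b in finder.pinpoint(c,t)])
print(bot.get_obs())
E
```

```text
pics
top {'vfov': 50.78151325688995, 'cx': 282.7505003223948, 'cy': 204.55121662793346, 'position': array([ 0.38962611, -0.03852176,  1.13232372]), 'attitude': array([-171.85998001,    0.23348718,  -89.18764326]), 'shot': 1}
[-7.56818520e-01 -2.30209551e-03 -1.23945289e-04  2.18688212e-03
  3.09061777e-01]
board box [([273.0, 174.0], 0.93)] pin [([273.1, 177.0], 0.6, [0.624, -0.005, 0.0]), ([135.0, 238.8], 0.44, [0.458, 0.345, 0.0])]
pot box [([105.0, 149.0], 0.79)] pin [([108.6, 155.0], 0.7, [0.677, 0.429, 0.0])]
charcoal box [([322.0, 253.0], 0.59), ([406.0, 242.0], 0.2)] pin []
collar box [] pin [([221.6, 250.9], 0.61, [0.43, 0.123, 0.0])]
tin box [([404.0, 241.0], 0.72), ([464.0, 274.0], 0.71), ([438.0, 258.0], 0.67), ([434.0, 212.0], 0.6)] pin [([434.7, 257.9], 0.79, [0.42, -0.419, 0.0]), ([400.8, 242.6], 0.69, [0.458, -0.334, 0.0]), ([431.8, 214.8], 0.67, [0.53, -0.415, 0.0]), ([468.0, 270.5], 0.6, [0.39, -0.502, 0.0])]
jar box [([178.0, 244.0], 0.72), ([129.0, 240.0], 0.64), ([223.0, 249.0], 0.17)] pin [([133.5, 238.9], 0.61, [0.457, 0.349, 0.0])]
vial box [] pin [([179.1, 246
[... 1487 characters left out ...]
 0.51, [0.438, -0.235, 0.0])]
{'time': 1.7, 'q': array([-7.33361862e+01,  4.97661700e+00,  1.00784594e+01,  9.50993573e+01,
       -2.55451983e-05,  9.00014155e+01]), 'qd': array([-0.09424934,  0.05315319, -0.01824152, -0.03364076,  0.01936021,
       -0.10147335]), 'joint_efforts': array([-1.11844733e-03, -5.20094347e+01,  4.64855111e+01,  1.71998541e-03,
       -5.02062323e-05, -1.12514115e-05]), 'ee_pos': array([ 0.1577141 , -0.52689769,  0.25330826]), 'tcp_rot': array([1.79997515e+02, 2.54838055e-05, 1.66623984e+01]), 'wrist_force': array([-0.57010439, -0.15280057,  0.3200022 ]), 'torque': array([-0.00068172, -0.03672468,  0.01824774]), 'grasp_force': 0.0, 'opening': 0.08542603334687093}
```

View images.

View pics/top0.png

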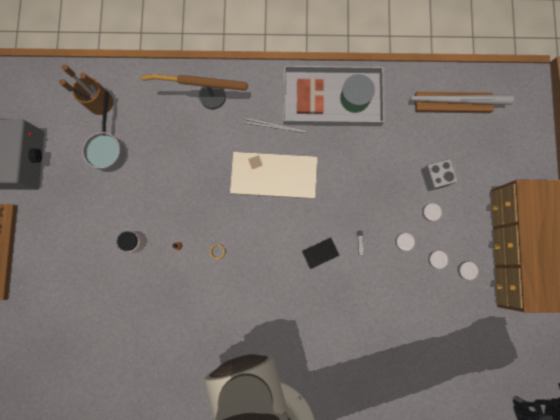

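View pics/side0.png

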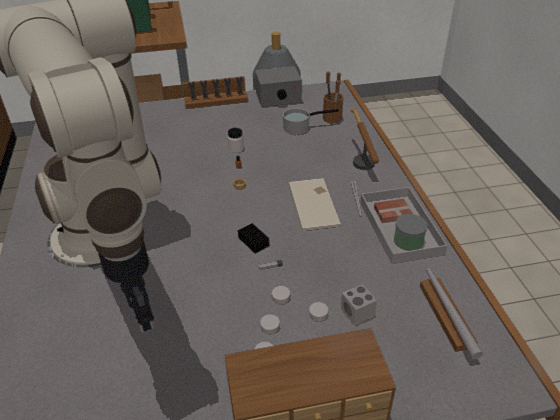

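```bash
cat >> h.py <<'E'
def rect(c,z,cx,cy,half,s=2000):
    "top-down picture of plane z; returns image, uv->xy function. col: -y, row: -x"
    n=int(2*half*s); M,f,p=geo(c)
    r,q=np.mgrid[:n,:n]; X=cx+half-(r+.5)/s; Y=cy+half-(q+.5)/s
    d=(np.stack([X,Y,np.full_like(X,z)],-1)-p)@M
    u=(d[...,0]/d[...,2]*f+c["cx"]).astype(np.float32); v=(d[...,1]/d[...,2]*f+c["cy"]).astype(np.float32)
    return cv2.remap(c["color"],u,v,cv2.INTER_CUBIC), lambda u,v:(cx+half-(v+.5)/s, cy+half-(u+.5)/s)
def blob(c,z,cx,cy,half,fn,s=2000):
    im,w=rect(c,z,cx,cy,half,s); m=fn(im.astype(int)).astype(np.uint8)
    cs,_=cv2.findContours(m,cv2.RETR_EXTERNAL,cv2.CHAIN_APPROX_NONE); k=max(cs,key=cv2.contourArea)
    (u,v),(a,b),ang=cv2.minAreaRect(k); box=cv2.boxPoints(((u,v),(a,b),ang))
    e=max(((box[1]-box[0]),(box[2]-box[1])),key=np.linalg.norm)
    long=np.degrees(np.arctan2(-e[0],-e[1]))%180   # world angle of long side
    return np.round([*w(u,v),max(a,b)/s,min(a,b)/s,long],4)
pale=lambda i:(i.min(-1)>150)
dark=lambda i:(i.max(-1)<45)
brass=lambda i:(i[...,0]-i[...,2]>45)
E
python3 - <<'E'
from h import *
T=cam("top"); S=cam("side")
for n,c in(("top",T),("side",S)):
    print(n)
    for nm,a in dict(board=(.012,.62,-.01,.16,pale),char=(.03,.425,-.13,.07,dark),collar=(.016,.432,.125,.05,brass),tin=(.02,.457,-.338,.035,pale),lid=(.069,.46,.345,.06,dark)).items():
        try: print(nm,blob(c,*a))
        except Exception as e: print(nm,e)
P=cloud(T)
for nm,(u,v) in dict(board=(290,180),patch=(255,162),char=(321,253),tin=(405,242),lid=(128,240),punch=(361,245),vial=(178,246),bench=(260,220)).items():
    print(nm,np.nanmedian(P[v-2:v+3,u-2:u+3].reshape(-1,3),0).round(4),T["color"][v,u])
a=cv2.resize(T["color"][195:290,380:490],None,fx=5,fy=5,interpolation=2)
a2=cv2.resize(T["color"][215:270,100:240],(800,314),interpolation=2)
cv2.imwrite("pics/tins.png",a[...,::-1]); cv2.imwrite("pics/left.png",a2[...,::-1])
E
```

```text
top
board [ 6.28800e-01 -6.70000e-03  2.20300e-01  1.09200e-01  8.72889e+01]
char [ 4.28000e-01 -1.26300e-01  7.50000e-02  4.45000e-02  1.15796e+02]
collar [4.288e-01 1.320e-01 3.850e-02 3.800e-02 9.000e+01]
tin [ 0.4595 -0.3408  0.0435  0.042   0.    ]
lid [4.4870e-01 3.4070e-01 4.4000e-02 4.0800e-02 9.7125e+01]
side
board [0.6612 0.097  0.004  0.0025 0.    ]
char [ 4.266000e-01 -1.444000e-01  1.028000e-01  6.360000e-02  1.154841e+02]
collar [4.288e-01 1.220e-01 5.250e-02 3.600e-02 9.000e+01]
tin max() iterable argument is empty
lid [4.47100e-01 3.32000e-01 6.27000e-02 4.44000e-02 8.21467e+01]
board [ 0.614  -0.0495  0.0118] [214 199 175]
patch [0.6598 0.0418 0.0121] [158 136 111]
char [ 0.4272 -0.1282  0.0304] [39 36 35]
tin [ 0.4581 -0.3395  0.0201] [191 182 176]
lid [0.4505 0.3384 0.0679] [40 38 37]
punch [ 0.4497 -0.231   0.0088] [163 156 155]
vial [0.4397 0.2281 0.0255] [105  63  33]
bench [ 0.5106  0.0264 -0.0008] [132 125 125]
```

View pics/tins.png

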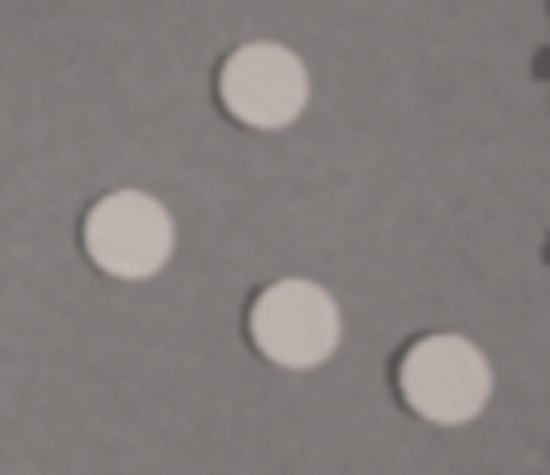

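The four tin look-alikes are at top pixels (405,242), (432,212), (439,260) and (469,271). The leftmost is (405,242), with the largest y (−0.34), and the crop confirms it. The pot is at the left, so the dry end is −y. The patch on the board is only a flat stain. I'll move to the charcoal block now.

>>> move_arm --offset '[[0,0,0],[0,0,0],[0,0,0],[0,0,0],[0,0,0]]' --twist '[[0,0,0.1417],[0,0,0.1417],[0,0,0.1417],[0,0,0.1417],[0,0,0.1417]]' --grip '[1,1,1,1,1]'

```text
time: 2.3
ee_pos: [0.1577, -0.5269, 0.2533]
tcp_rot: [-180.0, 0.0, -24.3]
wrist_force: [0.0, -0.1, -0.0]
opening: 0.0853
grasp_force: 0.0
```

>>> move_arm --offset '[[0,0,0],[0,0,0],[0,0,0],[0,0,0],[0,0,0]]' --twist '[[0,0,0.1417],[0,0,0.1417],[0,0,0.1417],[0,0,0.1417],[0,0,0.1417]]' --grip '[1,1,1,1,1]'

```text
time: 2.8
ee_pos: [0.1577, -0.5269, 0.2533]
tcp_rot: [-180.0, -0.0, -64.9]
wrist_force: [0.7, 0.5, -0.2]
opening: 0.0855
grasp_force: 0.0
```

>>> move_arm --offset '[[-2.43,-4.17,1.2],[-2.43,-4.17,1.2],[-2.43,-4.17,1.2],[-2.43,-4.17,1.2],[-2.43,-4.17,1.2]]' --twist '[[0,0,0],[0,0,0],[0,0,0],[0,0,0],[0,0,0]]' --grip '[1,1,1,1,1]'

```text
time: 3.3
ee_pos: [0.2282, -0.3581, 0.1949]
tcp_rot: [-176.9, 0.0, -59.3]
wrist_force: [1.1, 1.3, 0.3]
opening: 0.0851
grasp_force: 0.0
```

>>> move_arm --offset '[[-2.43,-4.17,1.2],[-2.43,-4.17,1.2],[-2.43,-4.17,1.2],[-2.43,-4.17,1.2],[-2.43,-4.17,1.2]]' --twist '[[0,0,0],[0,0,0],[0,0,0],[0,0,0],[0,0,0]]' --grip '[1,1,1,1,1]'

```text
time: 3.8
ee_pos: [0.2249, -0.2187, 0.1547]
tcp_rot: [-171.1, 0.1, -51.6]
wrist_force: [0.3, 0.4, 0.2]
opening: 0.0854
grasp_force: 0.0
```

```bash
cat > plan.py <<'E'
import sys
from h import *
def plan(x,y,z,yaw,step=3.0,deg=6.):
    o=bot.get_obs(); p=o["ee_pos"]; r=R.from_euler('xyz',o["tcp_rot"],degrees=True)
    t=np.array([x,y,z]); rt=R.from_euler('xyz',[180,0,yaw],degrees=True)
    rv=(r.inv()*rt).as_rotvec(); n=int(max(np.ceil(np.linalg.norm(t-p)*100/step),np.ceil(np.degrees(np.linalg.norm(rv))/deg),1))
    print("at",p.round(4),o["tcp_rot"].round(2),"q",o["q"].round(0),"rows",n,"twist each",(rv/n).round(4))
    print([ [round(float(v),2) for v in (r*R.from_rotvec(rv*i/n)).inv().apply((t-p)*100/n)] for i in range(n)])
if __name__=="__main__": plan(*map(float,sys.argv[1:]))
E
python3 plan.py .428 -.127 .14 -64.2
```

```text
at [ 0.2249 -0.2187  0.1547] [-1.7112e+02  1.0000e-01 -5.1580e+01] q [-52. -30. -30.  90.   9. 180.] rows 8 twist each [-0.0193  0.0024  0.0275]
[[0.68, -2.64, 0.6], [0.61, -2.67, 0.55], [0.53, -2.7, 0.5], [0.45, -2.72, 0.45], [0.38, -2.74, 0.39], [0.3, -2.75, 0.34], [0.23, -2.77, 0.29], [0.15, -2.78, 0.24]]
```

The tool ran into the last joint's limit: q6 = q1 + 180 − yaw, so I should use the opposite yaw, 115.8.

```bash
python3 plan.py .428 -.127 .14 115.8 3 8.45
```

```text
at [ 0.2249 -0.2187  0.1547] [-1.7112e+02  1.0000e-01 -5.1580e+01] q [-52. -30. -30.  90.   9. 180.] rows 20 twist each [-0.0014 -0.0113 -0.1457]
[[0.27, -1.06, 0.24], [0.42, -1.01, 0.23], [0.57, -0.93, 0.23], [0.7, -0.84, 0.22], [0.82, -0.73, 0.21], [0.92, -0.6, 0.2], [1.0, -0.46, 0.19], [1.06, -0.32, 0.17], [1.09, -0.16, 0.16], [1.11, 0.0, 0.15], [1.1, 0.16, 0.14], [1.06, 0.32, 0.12], [1.01, 0.47, 0.11], [0.93, 0.61, 0.1], [0.83, 0.74, 0.09], [0.72, 0.85, 0.09], [0.59, 0.95, 0.08], [0.44, 1.02, 0.08], [0.29, 1.08, 0.07], [0.13, 1.11, 0.07]]
```

>>> move_arm --offset '[[0.27,-1.06,0.24],[0.42,-1.01,0.23],[0.57,-0.93,0.23],[0.7,-0.84,0.22],[0.82,-0.73,0.21]]' --twist '[[-0.0014,-0.0113,-0.1457],[-0.0014,-0.0113,-0.1457],[-0.0014,-0.0113,-0.1457],[-0.0014,-0.0113,-0.1457],[-0.0014,-0.0113,-0.1457]]' --grip '[1,1,1,1,1]'

```text
time: 4.3
ee_pos: [0.2763, -0.1968, 0.1513]
tcp_rot: [-172.6, -2.7, -9.5]
wrist_force: [0.5, -0.3, -1.1]
opening: 0.0856
grasp_force: 0.0
```

>>> move_arm --offset '[[0.92,-0.6,0.2],[1.0,-0.46,0.19],[1.06,-0.32,0.17],[1.09,-0.16,0.16],[1.11,0.0,0.15]]' --twist '[[-0.0014,-0.0113,-0.1457],[-0.0014,-0.0113,-0.1457],[-0.0014,-0.0113,-0.1457],[-0.0014,-0.0113,-0.1457],[-0.0014,-0.0113,-0.1457]]' --grip '[1,1,1,1,1]'

```text
time: 4.8
ee_pos: [0.3271, -0.1739, 0.1475]
tcp_rot: [-175.6, -3.9, 32.4]
wrist_force: [0.6, -0.1, 0.1]
opening: 0.0854
grasp_force: 0.0
```

>>> move_arm --offset '[[1.1,0.16,0.14],[1.06,0.32,0.12],[1.01,0.47,0.11],[0.93,0.61,0.1],[0.83,0.74,0.09]]' --twist '[[-0.0014,-0.0113,-0.1457],[-0.0014,-0.0113,-0.1457],[-0.0014,-0.0113,-0.1457],[-0.0014,-0.0113,-0.1457],[-0.0014,-0.0113,-0.1457]]' --grip '[1,1,1,1,1]'

```text
time: 5.3
ee_pos: [0.3779, -0.1509, 0.1439]
tcp_rot: [-178.5, -2.8, 74.3]
wrist_force: [0.2, 0.0, 0.3]
opening: 0.0854
grasp_force: 0.0
```

>>> move_arm --offset '[[0.72,0.85,0.09],[0.59,0.95,0.08],[0.44,1.02,0.08],[0.29,1.08,0.07],[0.13,1.11,0.07]]' --twist '[[-0.0014,-0.0113,-0.1457],[-0.0014,-0.0113,-0.1457],[-0.0014,-0.0113,-0.1457],[-0.0014,-0.0113,-0.1457],[-0.0014,-0.0113,-0.1457]]' --grip '[1,1,1,1,1]'

```text
time: 5.8
ee_pos: [0.4288, -0.1279, 0.1402]
tcp_rot: [-179.9, 0.0, 116.1]
wrist_force: [-0.4, -0.5, -0.2]
opening: 0.0856
grasp_force: 0.0
```

```bash
python3 plan.py .428 -.127 .027 115.8
python3 - <<'E'
from h import *
c=cam("top"); P=cloud(c); save(c,"pics/a1.png")
E
```

```text
at [ 0.4288 -0.1279  0.1402] [-1.7995e+02  5.0000e-02  1.1613e+02] q [-17. -10. -17.  83.  -0.  47.] rows 4 twist each [-0.0002  0.0002  0.0014]
[[0.03, -0.0, 2.83], [0.03, -0.01, 2.83], [0.03, -0.01, 2.83], [0.03, -0.01, 2.83]]
```

>>> move_arm --offset '[[0,0,3],[0.05,0,3],[0.05,0,3],[0,0,2.2],[0,0,0]]' --twist '[[0,0,0.005],[0,0,0],[0,0,0],[0,0,0],[0,0,0]]' --grip '[1,1,1,1,1]' --force 30

```text
time: 6.35
ee_pos: [0.4257, -0.1269, 0.0254]
tcp_rot: [-179.7, -0.2, 115.3]
wrist_force: [0.2, 0.7, 0.2]
opening: 0.0855
grasp_force: 0.0
```

>>> move_arm --offset '[[0,0,0],[0,0,0],[0,0,0],[0,0,0],[0,0,0]]' --twist '[[0,0,0],[0,0,0],[0,0,0],[0,0,0],[0,0,0]]' --grip '[0.4,0.4,0.4,0.4,0.4]' --force 30

```text
time: 6.85
ee_pos: [0.4288, -0.1277, 0.0298]
tcp_rot: [179.9, 0.1, 115.5]
wrist_force: [-0.6, 0.3, 6.4]
opening: 0.0494
grasp_force: 32.0
```

>>> move_arm --offset '[[0,0,0],[0,0,0],[0,0,-1],[0,0,-2],[0,0,-3]]' --twist '[[0,0,0],[0,0,0],[0,0,0],[0,0,0],[0,0,0]]' --grip '[0.4,0.4,0.4,0.4,0.4]'

```text
time: 7.35
ee_pos: [0.4271, -0.1271, 0.0886]
tcp_rot: [-179.9, -0.1, 115.5]
wrist_force: [0.4, -0.0, -1.6]
opening: 0.0493
grasp_force: 31.3
```

```bash
python3 plan.py .6288 -.0067 .09 87.3 3
```

```text
at [ 0.4271 -0.1271  0.0886] [-1.7986e+02 -6.0000e-02  1.1548e+02] q [-17.  -9. -22.  77.  -0.  48.] rows 8 twist each [-0.0003 -0.0001  0.0615]
[[0.27, 2.92, -0.02], [0.45, 2.9, -0.02], [0.63, 2.87, -0.02], [0.8, 2.82, -0.02], [0.98, 2.77, -0.02], [1.15, 2.7, -0.02], [1.31, 2.63, -0.02], [1.47, 2.54, -0.02]]
```

>>> move_arm --offset '[[0.27,2.92,-0.02],[0.45,2.9,-0.02],[0.63,2.87,-0.02],[0.8,2.82,-0.02],[0.98,2.77,-0.02]]' --twist '[[0,0,0.0615],[0,0,0.0615],[0,0,0.0615],[0,0,0.0615],[0,0,0.0615]]' --grip '[0.4,0.4,0.4,0.4,0.4]'

```text
time: 7.85
ee_pos: [0.5551, -0.0515, 0.09]
tcp_rot: [180.0, 0.0, 97.7]
wrist_force: [-0.1, 0.5, -0.7]
opening: 0.0493
grasp_force: 31.4
```

>>> move_arm --offset '[[1.15,2.7,-0.02],[1.31,2.63,-0.02],[1.47,2.54,-0.02],[0,0,0],[0,0,0]]' --twist '[[0,0,0.0615],[0,0,0.0615],[0,0,0.0615],[0,0,0],[0,0,0]]' --grip '[0.4,0.4,0.4,0.4,0.4]'

```text
time: 8.35
ee_pos: [0.6297, -0.0067, 0.0897]
tcp_rot: [-179.9, 0.0, 87.4]
wrist_force: [-0.2, -1.5, -1.2]
opening: 0.0491
grasp_force: 31.5
```

```bash
python3 plan.py .6288 -.0067 .044 87.3 1.5
python3 - <<'E'
from h import *
c=cam("top"); save(c,"pics/a2.png")
im,w=rect(c,.08,.63,-.01,.12); cv2.imwrite("pics/r2.png",im[...,::-1])
E
```

```text
at [ 0.6297 -0.0067  0.0897] [-1.7993e+02  5.0000e-02  8.7370e+01] q [-1. 16.  4. 79. -0. 92.] rows 4 twist each [-0.0003  0.0002  0.0003]
[[-0.0, -0.02, 1.14], [-0.0, -0.02, 1.14], [-0.0, -0.02, 1.14], [-0.0, -0.02, 1.14]]
```

View pics/r2.png

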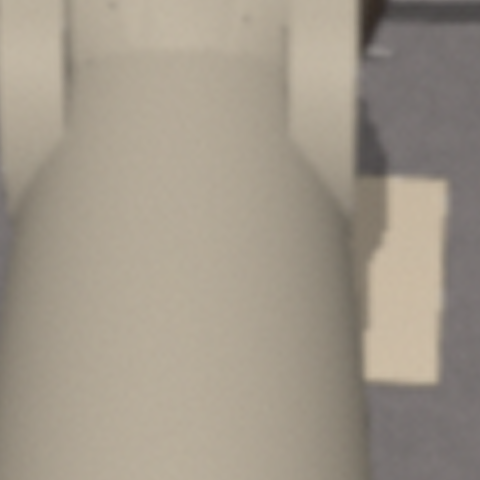

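The arm hides the block from above, so I'll place it by the calibrated pose and check afterwards.

>>> move_arm --offset '[[0,-0.08,1.5],[0,0,1.5],[0,0,1],[0,0,0.6],[0,0,0.1]]' --twist '[[0,0,0],[0,0,0],[0,0,0],[0,0,0],[0,0,0]]' --grip '[0.4,0.4,0.4,0.4,0.4]'

```text
time: 8.9
ee_pos: [0.6281, -0.0071, 0.0418]
tcp_rot: [-179.9, 0.0, 87.3]
wrist_force: [0.4, 1.1, -0.2]
opening: 0.0494
grasp_force: 31.9
```

>>> move_arm --offset '[[0,0,0],[0,0,0],[0,0,0],[0,0,0],[0,0,0]]' --twist '[[0,0,0],[0,0,0],[0,0,0],[0,0,0],[0,0,0]]' --grip '[0.4,0.4,0.4,0.4,0.4]'

```text
time: 9.4
ee_pos: [0.6287, -0.007, 0.0426]
tcp_rot: [-180.0, 0.0, 87.3]
wrist_force: [0.6, -0.3, -1.0]
opening: 0.0491
grasp_force: 31.8
```

>>> move_arm --offset '[[0,0,0.1],[0,0,0.05],[0,0,0],[0,0,0],[0,0,0]]' --twist '[[0,0,0],[0,0,0],[0,0,0],[0,0,0],[0,0,0]]' --grip '[0.4,0.4,0.4,0.65,0.8]'

```text
time: 9.9
ee_pos: [0.6287, -0.007, 0.0408]
tcp_rot: [-180.0, 0.0, 87.3]
wrist_force: [-0.7, 0.4, 0.0]
opening: 0.0674
grasp_force: 0.0
```

>>> move_arm --offset '[[0,0,0],[0,0,-1],[0,0,-3],[0,0,-3],[0,0,-2]]' --twist '[[0,0,0],[0,0,0],[0,0,0],[0,0,0],[0,0,0]]' --grip '[1,1,1,1,1]'

```text
time: 10.4
ee_pos: [0.6293, -0.0069, 0.1341]
tcp_rot: [179.9, 0.0, 87.3]
wrist_force: [1.1, -0.6, -0.4]
opening: 0.0852
grasp_force: 0.0
```

```bash
python3 plan.py .4288 .132 .08 87.3 4
```

```text
at [ 0.6293 -0.0069  0.1341] [1.7989e+02 4.0000e-02 8.7300e+01] q [-1. 15.  8. 83. -0. 92.] rows 7 twist each [ 0.0003  0.0001 -0.    ]
[[1.85, -2.96, 0.77], [1.85, -2.96, 0.77], [1.85, -2.96, 0.77], [1.85, -2.96, 0.77], [1.85, -2.95, 0.77], [1.85, -2.95, 0.77], [1.85, -2.95, 0.77]]
```

>>> move_arm --offset '[[1.85,-2.96,0.5],[1.85,-2.96,0.7],[1.85,-2.96,0.8],[1.85,-2.96,0.8],[1.85,-2.95,0.8]]' --twist '[[0,0,0],[0,0,0],[0,0,0],[0,0,0],[0,0,0]]' --grip '[1,1,1,1,1]'

```text
time: 10.9
ee_pos: [0.4843, 0.093, 0.0955]
tcp_rot: [180.0, 0.0, 87.3]
wrist_force: [0.5, 0.9, 1.3]
opening: 0.0856
grasp_force: 0.0
```

>>> move_arm --offset '[[1.85,-2.95,0.8],[1.85,-2.95,0.8],[0,0,0],[0,0,0],[0,0,0]]' --twist '[[0,0,0],[0,0,0],[0,0,0],[0,0,0],[0,0,0]]' --grip '[1,1,1,1,1]'

```text
time: 11.4
ee_pos: [0.429, 0.132, 0.0799]
tcp_rot: [180.0, 0.0, 87.3]
wrist_force: [-0.3, -0.4, -0.7]
opening: 0.0857
grasp_force: 0.0
```

```bash
python3 plan.py .4288 .132 .025 87.3 3
python3 - <<'E'
from h import *
c=cam("top")
print(blob(c,.012,.62,-.01,.16,pale)); 
for t in (45,60,75): print(blob(c,.042,.629,-.007,.06,lambda i:i.max(-1)<t))
im,w=rect(c,.042,.625,-.01,.12); cv2.imwrite("pics/r3.png",im[...,::-1])
E
```

```text
at [0.429  0.132  0.0799] [1.7996e+02 2.0000e-02 8.7290e+01] q [ 17.  -9. -22.  76.  -0. 110.] rows 2 twist each [ 0.0004  0.0002 -0.0001]
[[-0.0, -0.01, 2.74], [-0.0, -0.01, 2.74]]
[ 6.28800e-01 -6.60000e-03  2.19800e-01  1.09000e-01  8.72898e+01]
[ 6.26500e-01 -6.20000e-03  7.26000e-02  4.78000e-02  8.73974e+01]
[ 6.26500e-01 -6.10000e-03  7.47000e-02  4.93000e-02  8.69471e+01]
[ 6.26600e-01 -5.90000e-03  7.63000e-02  5.08000e-02  8.69225e+01]
```

View pics/r3.png

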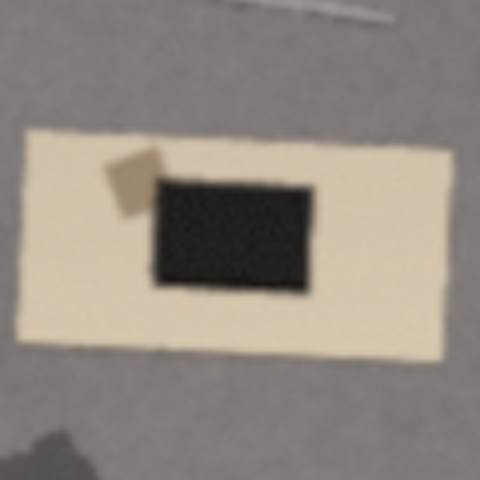

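The block sits flat in the middle of the board (crop (233,236)) and is aligned with it. Next is the collar.

>>> move_arm --offset '[[0,0,2],[0,0,2],[0,0,1.4],[0,0,0],[0,0,0]]' --twist '[[0,0,0],[0,0,0],[0,0,0],[0,0,0],[0,0,0]]' --grip '[1,1,1,1,0.3]' --force 25

```text
time: 11.95
ee_pos: [0.4284, 0.1319, 0.0254]
tcp_rot: [-180.0, 0.0, 87.3]
wrist_force: [-0.0, -0.3, 1.3]
opening: 0.0735
grasp_force: 0.0
```

>>> move_arm --offset '[[0,0,0],[0,0,0],[0,0,0],[0,0,0],[0,0,0]]' --twist '[[0,0,0],[0,0,0],[0,0,0],[0,0,0],[0,0,0]]' --grip '[0.3,0.3,0.3,0.3,0.3]'

```text
time: 12.45
ee_pos: [0.4287, 0.1323, 0.0261]
tcp_rot: [179.9, 0.0, 87.3]
wrist_force: [-1.9, -0.5, 6.0]
opening: 0.0373
grasp_force: 24.6
```

>>> move_arm --offset '[[0,0,0],[0,0,0],[0,0,-1],[0,0,-3],[0,0,-3]]' --twist '[[0,0,0],[0,0,0],[0,0,0],[0,0,0],[0,0,0]]' --grip '[0.3,0.3,0.3,0.3,0.3]'

```text
time: 12.95
ee_pos: [0.4276, 0.1321, 0.0962]
tcp_rot: [-179.9, 0.1, 87.3]
wrist_force: [0.2, 0.3, 0.3]
opening: 0.0374
grasp_force: 25.3
```

>>> move_arm --offset '[[0,0,-3],[0,0,0],[0,0,0],[0,0,0],[0,0,0]]' --twist '[[0,0,0],[0,0,0],[0,0,0],[0,0,0],[0,0,0]]' --grip '[0.3,0.3,0.3,0.3,0.3]'

```text
time: 13.45
ee_pos: [0.4276, 0.132, 0.124]
tcp_rot: [-179.9, 0.1, 87.3]
wrist_force: [0.8, -0.1, -0.4]
opening: 0.0368
grasp_force: 25.3
```

```bash
python3 plan.py .628 -.0065 .125 87.3 3
python3 - <<'E'
from h import *
c=cam("side"); cv2.imwrite("pics/s4.png",cv2.resize(c["color"][120:250,150:330],None,fx=4,fy=4,interpolation=2)[...,::-1])
E
```

```text
at [0.4276 0.132  0.124 ] [-1.7986e+02  8.0000e-02  8.7300e+01] q [ 17. -10. -18.  81.  -0. 110.] rows 9 twist each [-0.0003  0.0001 -0.    ]
[[-1.43, 2.3, -0.01], [-1.43, 2.3, -0.01], [-1.43, 2.3, -0.01], [-1.43, 2.3, -0.01], [-1.43, 2.3, -0.01], [-1.43, 2.3, -0.01], [-1.43, 2.3, -0.01], [-1.43, 2.3, -0.01], [-1.43, 2.3, -0.01]]
```

View pics/s4.png

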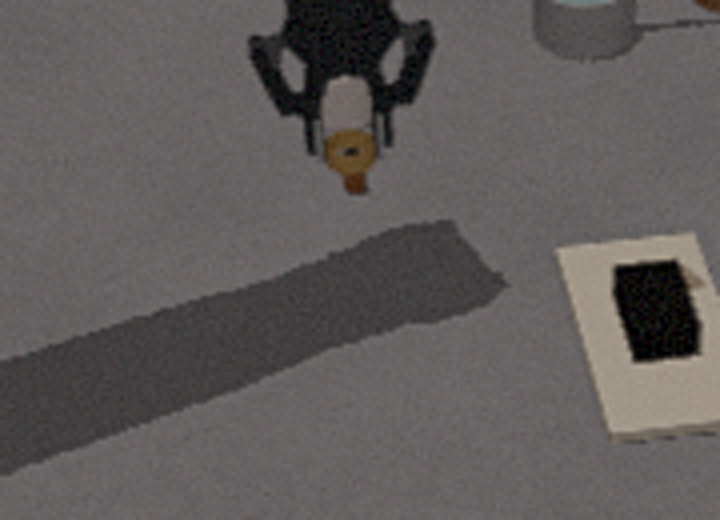

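The side view shows the collar held upright between the fingers at crop (350,152). I'll carry it over the block.

>>> move_arm --offset '[[-1.43,2.3,0],[-1.43,2.3,0],[-1.43,2.3,0],[-1.43,2.3,0],[-1.43,2.3,0]]' --twist '[[0,0,0],[0,0,0],[0,0,0],[0,0,0],[0,0,0]]' --grip '[0.3,0.3,0.3,0.3,0.3]'

```text
time: 14.0
ee_pos: [0.5402, 0.0546, 0.1242]
tcp_rot: [-179.9, 0.1, 87.3]
wrist_force: [0.4, 0.7, -1.4]
opening: 0.0372
grasp_force: 25.3
```

>>> move_arm --offset '[[-1.43,2.3,0],[-1.43,2.3,0],[-1.43,2.3,0],[-1.43,2.3,0],[0,0,0]]' --twist '[[0,0,0],[0,0,0],[0,0,0],[0,0,0],[0,0,0]]' --grip '[0.3,0.3,0.3,0.3,0.3]'

```text
time: 14.5
ee_pos: [0.6303, -0.0078, 0.1232]
tcp_rot: [-179.9, 0.1, 87.2]
wrist_force: [-1.1, -0.3, -0.4]
opening: 0.0373
grasp_force: 25.4
```

>>> move_arm --offset '[[0,0,2],[0,0,1.8],[0,0,1.2],[0,0,0.4],[0,0,0]]' --twist '[[0,0,0],[0,0,0],[0,0,0],[0,0,0],[0,0,0]]' --grip '[0.3,0.3,0.3,0.3,0.3]'

```text
time: 15.0
ee_pos: [0.6284, -0.006, 0.0706]
tcp_rot: [-179.9, 0.0, 87.3]
wrist_force: [0.3, -0.3, 0.2]
opening: 0.0371
grasp_force: 25.4
```

```bash
python3 plan.py .628 -.0065 .068 87.3 1
python3 - <<'E'
from h import *
c=cam("side"); cv2.imwrite("pics/s5.png",cv2.resize(c["color"][150:250,250:370],None,fx=5,fy=5,interpolation=2)[...,::-1])
E
```

```text
at [ 0.6284 -0.006   0.0706] [-1.799e+02  4.000e-02  8.731e+01] q [-1. 16.  3. 77. -0. 92.] rows 1 twist each [-0.0018  0.0007  0.0002]
[[-0.06, -0.03, 0.26]]
```

View pics/s5.png

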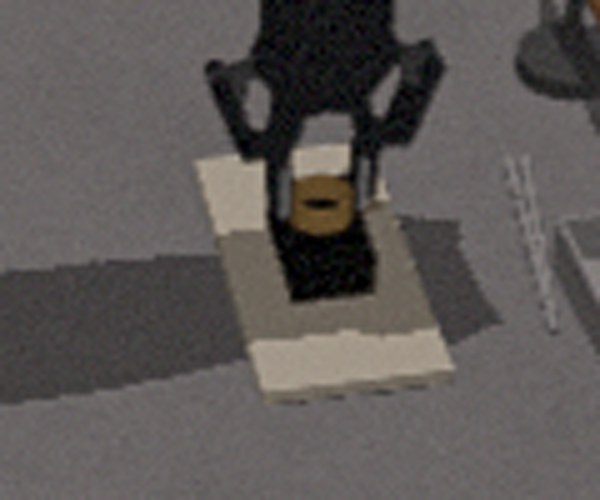

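The collar is upright above the block. I'll lower it and release.

>>> move_arm --offset '[[0,0,0.2],[0,0,0.1],[0,0,0],[0,0,0],[0,0,0]]' --twist '[[0,0,0],[0,0,0],[0,0,0],[0,0,0],[0,0,0]]' --grip '[0.3,0.3,0.3,0.3,0.3]'

```text
time: 15.55
ee_pos: [0.629, -0.0061, 0.0683]
tcp_rot: [-180.0, 0.0, 87.3]
wrist_force: [-0.9, 0.8, 1.1]
opening: 0.0373
grasp_force: 25.4
```

>>> move_arm --offset '[[0,0,0.05],[0,0,0],[0,0,0],[0,0,0],[0,0,0]]' --twist '[[0,0,0],[0,0,0],[0,0,0],[0,0,0],[0,0,0]]' --grip '[0.3,0.42,0.6,0.9,1]'

```text
time: 16.05
ee_pos: [0.6288, -0.0062, 0.0673]
tcp_rot: [-179.9, 0.0, 87.3]
wrist_force: [-0.1, -0.6, -0.1]
opening: 0.0781
grasp_force: 0.0
```

>>> move_arm --offset '[[0,0,0],[0,0,0],[0,0,-1],[0,0,-3],[0,0,-3]]' --twist '[[0,0,0],[0,0,0],[0,0,0],[0,0,0],[0,0,0]]' --grip '[1,1,1,1,1]'

```text
time: 16.55
ee_pos: [0.6285, -0.0061, 0.1385]
tcp_rot: [-179.9, 0.0, 87.3]
wrist_force: [1.1, 0.1, -0.1]
opening: 0.0856
grasp_force: 0.0
```

```bash
python3 plan.py .4595 -.3405 .08 87.3 3.8
```

```text
at [ 0.6285 -0.0061  0.1385] [-1.799e+02  4.000e-02  8.730e+01] q [-1. 15.  9. 84. -0. 92.] rows 10 twist each [-0.0002  0.0001 -0.    ]
[[-3.42, -1.53, 0.59], [-3.42, -1.53, 0.59], [-3.42, -1.53, 0.59], [-3.42, -1.53, 0.59], [-3.42, -1.53, 0.59], [-3.42, -1.53, 0.59], [-3.42, -1.53, 0.59], [-3.42, -1.53, 0.59], [-3.42, -1.53, 0.59], [-3.42, -1.53, 0.59]]
```

>>> move_arm --offset '[[-3.42,-1.53,0],[-3.42,-1.53,0],[-3.42,-1.53,0.6],[-3.42,-1.53,0.6],[-3.42,-1.53,0.6]]' --twist '[[0,0,0],[0,0,0],[0,0,0],[0,0,0],[0,0,0]]' --grip '[1,1,1,1,1]'

```text
time: 17.05
ee_pos: [0.5438, -0.1746, 0.1205]
tcp_rot: [180.0, 0.1, 87.3]
wrist_force: [0.1, -0.2, -0.0]
opening: 0.0855
grasp_force: 0.0
```

>>> move_arm --offset '[[-3.42,-1.53,0.6],[-3.42,-1.53,0.8],[-3.42,-1.53,0.8],[-3.42,-1.53,0.9],[-3.42,-1.53,0.9]]' --twist '[[0,0,0],[0,0,0],[0,0,0],[0,0,0],[0,0,0]]' --grip '[1,1,1,1,1]'

```text
time: 17.55
ee_pos: [0.4593, -0.342, 0.0806]
tcp_rot: [180.0, 0.1, 87.3]
wrist_force: [1.0, 0.7, -0.2]
opening: 0.0854
grasp_force: 0.0
```

>>> move_arm --offset '[[0,0,0],[0,0,0],[0,0,0],[0,0,0],[0,0,0]]' --twist '[[0,0,0],[0,0,0],[0,0,0],[0,0,0],[0,0,0]]' --grip '[1,1,1,1,1]'

```text
time: 18.05
ee_pos: [0.4606, -0.3398, 0.0803]
tcp_rot: [-180.0, 0.1, 87.4]
wrist_force: [0.7, 0.2, -0.8]
opening: 0.0854
grasp_force: 0.0
```

```bash
python3 plan.py .4595 -.3405 .027 87.3 2
python3 - <<'E'
from h import *
c=cam("top")
print("block",blob(c,.042,.629,-.007,.06,lambda i:i.max(-1)<60)); print("collar",blob(c,.058,.629,-.007,.04,brass))
im,w=rect(c,.058,.63,-.01,.08,3000); cv2.imwrite("pics/r6.png",im[...,::-1])
E
```

```text
at [ 0.4606 -0.3398  0.0803] [-1.7999e+02  6.0000e-02  8.7380e+01] q [-36.   8.  -6.  76.  -0.  56.] rows 3 twist each [-0.0001  0.0003  0.0005]
[[-0.02, -0.03, 1.78], [-0.02, -0.03, 1.78], [-0.02, -0.03, 1.78]]
block [ 6.26700e-01 -6.20000e-03  7.41000e-02  4.92000e-02  8.72073e+01]
collar [ 0.6285 -0.0062  0.0415  0.04    0.    ]
```

View pics/r6.png

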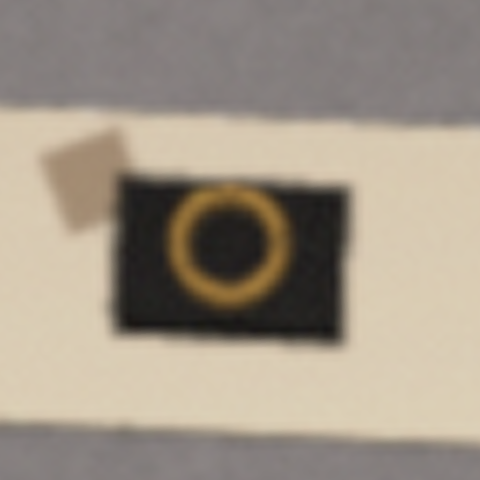

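The collar stands upright centred on the block: collar crop (229,245), block (232,259) with parallax, so about 2 mm off at most. Next is the tin.

>>> move_arm --offset '[[-0.05,-0.1,2],[0,0,2],[0,0,1.3],[0,0,0],[0,0,0]]' --twist '[[0,0,0],[0,0,0],[0,0,0],[0,0,0],[0,0,0]]' --grip '[1,1,1,1,0.35]'

```text
time: 18.6
ee_pos: [0.4591, -0.3409, 0.0273]
tcp_rot: [-180.0, 0.0, 87.3]
wrist_force: [-0.4, 2.0, 0.2]
opening: 0.0729
grasp_force: 0.0
```

>>> move_arm --offset '[[0,0,0],[0,0,0],[0,0,0],[0,0,0],[0,0,0]]' --twist '[[0,0,0],[0,0,0],[0,0,0],[0,0,0],[0,0,0]]' --grip '[0.35,0.35,0.35,0.35,0.35]'

```text
time: 19.1
ee_pos: [0.4593, -0.3414, 0.0281]
tcp_rot: [180.0, 0.1, 87.3]
wrist_force: [-1.0, 0.7, 7.2]
opening: 0.0438
grasp_force: 25.1
```

>>> move_arm --offset '[[0,0,0],[0,0,-1],[0,0,-3],[0,0,-3],[0,0,-3]]' --twist '[[0,0,0],[0,0,0],[0,0,0],[0,0,0],[0,0,0]]' --grip '[0.35,0.35,0.35,0.35,0.35]'

```text
time: 19.6
ee_pos: [0.4587, -0.3409, 0.1285]
tcp_rot: [-180.0, 0.0, 87.3]
wrist_force: [0.4, -1.6, -0.7]
opening: 0.0433
grasp_force: 25.7
```

```bash
python3 plan.py .6253 -.0816 .125 87.3 3
python3 - <<'E'
from h import *
c=cam("side"); cv2.imwrite("pics/s7.png",cv2.resize(c["color"][190:350,200:370],None,fx=3,fy=3,interpolation=2)[...,::-1])
E
```

```text
at [ 0.4587 -0.3409  0.1285] [-1.7996e+02  4.0000e-02  8.7300e+01] q [-37.   7.  -1.  82.  -0.  56.] rows 11 twist each [-0.0001  0.0001 -0.    ]
[[2.43, 1.4, 0.03], [2.43, 1.4, 0.03], [2.43, 1.4, 0.03], [2.43, 1.4, 0.03], [2.43, 1.4, 0.03], [2.43, 1.4, 0.03], [2.43, 1.4, 0.03], [2.43, 1.4, 0.03], [2.43, 1.4, 0.03], [2.43, 1.4, 0.03], [2.43, 1.4, 0.03]]
```

View pics/s7.png

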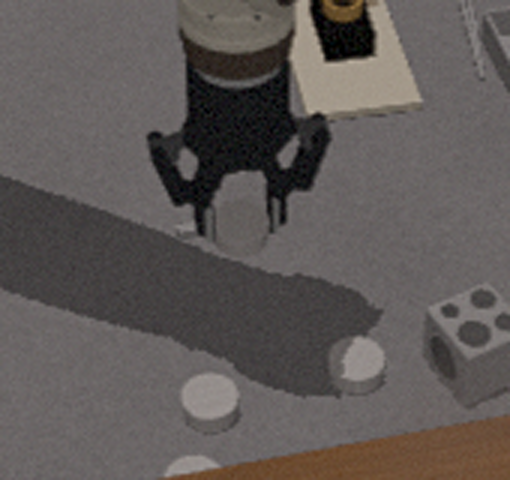

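The tin is held upright (crop (241,225)). I'll carry it to the board.

>>> move_arm --offset '[[2.43,1.4,0],[2.43,1.4,0],[2.43,1.4,0],[2.43,1.4,0],[2.43,1.4,0]]' --twist '[[0,0,0],[0,0,0],[0,0,0],[0,0,0],[0,0,0]]' --grip '[0.35,0.35,0.35,0.35,0.35]'

```text
time: 20.15
ee_pos: [0.5351, -0.222, 0.1273]
tcp_rot: [-180.0, 0.1, 87.3]
wrist_force: [-0.4, 0.0, 0.3]
opening: 0.0437
grasp_force: 25.7
```

>>> move_arm --offset '[[2.43,1.4,0],[2.43,1.4,0],[2.43,1.4,0],[2.43,1.4,0],[2.43,1.4,0]]' --twist '[[0,0,0],[0,0,0],[0,0,0],[0,0,0],[0,0,0]]' --grip '[0.35,0.35,0.35,0.35,0.35]'

```text
time: 20.65
ee_pos: [0.6107, -0.1038, 0.1271]
tcp_rot: [-180.0, 0.0, 87.3]
wrist_force: [0.3, 0.0, -0.2]
opening: 0.0435
grasp_force: 25.7
```

>>> move_arm --offset '[[2.43,1.4,0.3],[0,0,2],[0,0,2.5],[0,0,1.5],[0,0,0]]' --twist '[[0,0,0],[0,0,0],[0,0,0],[0,0,0],[0,0,0]]' --grip '[0.35,0.35,0.35,0.35,0.35]'

```text
time: 21.15
ee_pos: [0.624, -0.0812, 0.0613]
tcp_rot: [-179.7, 0.0, 87.3]
wrist_force: [0.1, 0.2, -0.8]
opening: 0.0436
grasp_force: 25.7
```

```bash
python3 plan.py .6253 -.0816 .041 87.3 1
```

```text
at [ 0.624  -0.0812  0.0613] [-1.7974e+02  3.0000e-02  8.7290e+01] q [-7. 17.  2. 76. -0. 85.] rows 3 twist each [-0.0015  0.0002 -0.    ]
[[-0.01, 0.05, 0.68], [-0.01, 0.05, 0.68], [-0.01, 0.05, 0.68]]
```

>>> move_arm --offset '[[0,0.05,1],[0,0.05,0.7],[0,0,0.3],[0,0,0.05],[0,0,0]]' --twist '[[0,0,0],[0,0,0],[0,0,0],[0,0,0],[0,0,0]]' --grip '[0.35,0.35,0.35,0.35,0.35]'

```text
time: 21.65
ee_pos: [0.6264, -0.0814, 0.0434]
tcp_rot: [-180.0, 0.0, 87.3]
wrist_force: [-0.2, 0.2, -0.0]
opening: 0.0436
grasp_force: 25.7
```

>>> move_arm --offset '[[0,0,0.05],[0,0,0],[0,0,0],[0,0,0],[0,0,0]]' --twist '[[0,0,0],[0,0,0],[0,0,0],[0,0,0],[0,0,0]]' --grip '[0.35,0.35,0.35,0.35,0.35]'

```text
time: 22.15
ee_pos: [0.6263, -0.0813, 0.0426]
tcp_rot: [-180.0, 0.0, 87.3]
wrist_force: [-0.1, -0.4, -0.8]
opening: 0.0439
grasp_force: 25.7
```

>>> move_arm --offset '[[0,-0.05,0.15],[0,0,0.15],[0,0,0],[0,0,0],[0,0,0]]' --twist '[[0,0,0],[0,0,0],[0,0,0],[0,0,0],[0,0,0]]' --grip '[0.35,0.35,0.35,0.35,0.35]'

```text
time: 22.65
ee_pos: [0.6258, -0.0813, 0.0402]
tcp_rot: [-180.0, 0.0, 87.3]
wrist_force: [-1.8, 1.6, 6.3]
opening: 0.0435
grasp_force: 26.1
```

>>> move_arm --offset '[[0,0,0],[0,0,0],[0,0,0],[0,0,0],[0,0,0]]' --twist '[[0,0,0],[0,0,0],[0,0,0],[0,0,0],[0,0,0]]' --grip '[0.48,0.6,0.8,1,1]'

```text
time: 23.15
ee_pos: [0.6257, -0.0813, 0.0394]
tcp_rot: [-179.9, 0.0, 87.3]
wrist_force: [-0.8, -0.7, -0.7]
opening: 0.0857
grasp_force: 0.0
```

>>> move_arm --offset '[[0,0,0],[0,0,-1],[0,0,-3],[0,0,-3],[0,0,-3]]' --twist '[[0,0,0],[0,0,0],[0,0,0],[0,0,0],[0,0,0]]' --grip '[1,1,1,1,1]'

```text
time: 23.65
ee_pos: [0.6258, -0.0812, 0.1415]
tcp_rot: [-180.0, 0.0, 87.3]
wrist_force: [0.2, -0.2, 0.3]
opening: 0.0856
grasp_force: 0.0
```

```bash
python3 plan.py .4495 .339 .14 87.3 3.8
```

```text
at [ 0.6258 -0.0812  0.1415] [-1.7999e+02  4.0000e-02  8.7300e+01] q [-7. 15. 10. 84. -0. 85.] rows 12 twist each [-0.      0.0001  0.    ]
[[3.43, -1.63, 0.01], [3.43, -1.63, 0.01], [3.43, -1.63, 0.01], [3.43, -1.63, 0.01], [3.43, -1.63, 0.01], [3.43, -1.63, 0.01], [3.43, -1.63, 0.01], [3.43, -1.63, 0.01], [3.43, -1.63, 0.01], [3.43, -1.63, 0.01], [3.43, -1.63, 0.01], [3.43, -1.63, 0.01]]
```

>>> move_arm --offset '[[3.43,-1.63,0],[3.43,-1.63,0],[3.43,-1.63,0],[3.43,-1.63,0],[3.43,-1.63,0]]' --twist '[[0,0,0],[0,0,0],[0,0,0],[0,0,0],[0,0,0]]' --grip '[1,1,1,1,1]'

```text
time: 24.15
ee_pos: [0.5519, 0.0951, 0.1405]
tcp_rot: [180.0, 0.0, 87.3]
wrist_force: [0.9, 0.2, -1.1]
opening: 0.0855
grasp_force: 0.0
```

>>> move_arm --offset '[[3.43,-1.63,0],[3.43,-1.63,0],[3.43,-1.63,0],[3.43,-1.63,0],[3.43,-1.63,0]]' --twist '[[0,0,0],[0,0,0],[0,0,0],[0,0,0],[0,0,0]]' --grip '[1,1,1,1,1]'

```text
time: 24.65
ee_pos: [0.4785, 0.2705, 0.1405]
tcp_rot: [180.0, 0.0, 87.3]
wrist_force: [0.7, -0.0, 0.4]
opening: 0.0857
grasp_force: 0.0
```

>>> move_arm --offset '[[3.43,-1.63,0],[3.43,-1.63,0],[0,0,0],[0,0,0],[0,0,0]]' --twist '[[0,0,0],[0,0,0],[0,0,0],[0,0,0],[0,0,0]]' --grip '[1,1,1,1,1]'

```text
time: 25.15
ee_pos: [0.4501, 0.3386, 0.1398]
tcp_rot: [-180.0, 0.0, 87.3]
wrist_force: [0.4, -1.2, -0.8]
opening: 0.0853
grasp_force: 0.0
```

```bash
python3 plan.py .4495 .339 .035 87.3 3
python3 - <<'E'
from h import *
c=cam("top")
print("collar",blob(c,.058,.629,-.007,.04,brass)); P=cloud(c)
im,w=rect(c,.032,.625,-.05,.12); cv2.imwrite("pics/r8.png",im[...,::-1])
m=(abs(P[...,2]-.032)<.006)&(np.hypot(P[...,0]-.625,P[...,1]+.082)<.035); q=P[m]; print("tin",len(q),q.mean(0).round(4),(q.min(0)+q.max(0))/2,np.ptp(q,0))
E
```

```text
at [0.4501 0.3386 0.1398] [-1.7998e+02  4.0000e-02  8.7280e+01] q [ 37.   6.  -1.  83.  -0. 130.] rows 4 twist each [-0.0001  0.0002 -0.0001]
[[0.01, -0.02, 2.62], [0.01, -0.02, 2.62], [0.01, -0.02, 2.62], [0.01, -0.02, 2.62]]
collar [ 0.6285 -0.0062  0.0415  0.04    0.    ]
tin 237 [ 0.6259 -0.0799  0.0316] [ 0.62587905 -0.0796425   0.03221113] [0.0430005  0.04096408 0.01077931]
```

View pics/r8.png

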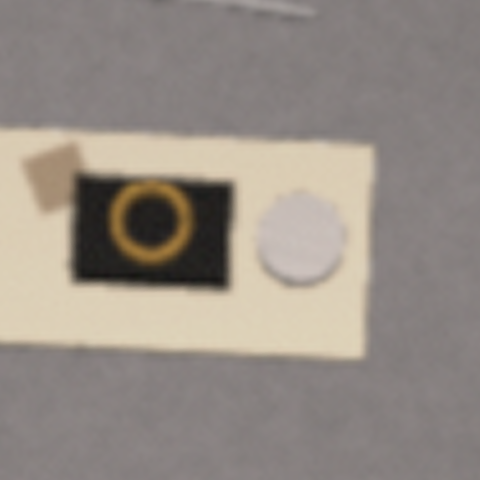

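The tin is flat between the block and the board's end (crop (302,238)), as intended. Next is the jar.

>>> move_arm --offset '[[0,0,2.6],[0,-0.05,2.6],[0,0,2.6],[0,0,2.6],[0,0,0]]' --twist '[[0,0,0],[0,0,0],[0,0,0],[0,0,0],[0,0,0]]' --grip '[1,1,1,1,1]' --force 40

```text
time: 25.7
ee_pos: [0.4481, 0.3368, 0.0321]
tcp_rot: [-179.7, 0.3, 87.2]
wrist_force: [0.1, -0.3, -0.2]
opening: 0.0855
grasp_force: 0.0
```

>>> move_arm --offset '[[0,0,0],[0,0,0],[0,0,0],[0,0,0],[0,0,0]]' --twist '[[0,0,0],[0,0,0],[0,0,0],[0,0,0],[0,0,0]]' --grip '[0.4,0.4,0.4,0.4,0.4]'

```text
time: 26.2
ee_pos: [0.4502, 0.3395, 0.0375]
tcp_rot: [179.9, -0.0, 87.3]
wrist_force: [-0.3, -2.4, 6.8]
opening: 0.0508
grasp_force: 42.3
```

>>> move_arm --offset '[[0,0,0],[0,0,-1],[0,0,-3],[0,0,-4],[0,0,-4]]' --twist '[[0,0,0],[0,0,0],[0,0,0],[0,0,0],[0,0,0]]' --grip '[0.4,0.4,0.4,0.4,0.4]'

```text
time: 26.7
ee_pos: [0.449, 0.3389, 0.1573]
tcp_rot: [-179.9, 0.1, 87.3]
wrist_force: [1.2, 0.6, -1.6]
opening: 0.0508
grasp_force: 42.5
```

```bash
python3 plan.py .6209 -.1725 .155 87.3 3.2
```

```text
at [0.449  0.3389 0.1573] [-1.7994e+02  5.0000e-02  8.7300e+01] q [ 37.   6.   0.  85.  -0. 130.] rows 17 twist each [-0.0001  0.0001  0.    ]
[[-2.96, 1.15, 0.02], [-2.96, 1.15, 0.02], [-2.96, 1.15, 0.02], [-2.96, 1.15, 0.02], [-2.96, 1.15, 0.01], [-2.96, 1.15, 0.01], [-2.96, 1.15, 0.01], [-2.96, 1.15, 0.01], [-2.96, 1.15, 0.01], [-2.96, 1.15, 0.01], [-2.96, 1.15, 0.01], [-2.96, 1.15, 0.01], [-2.96, 1.15, 0.01], [-2.96, 1.15, 0.01], [-2.96, 1.15, 0.01], [-2.96, 1.15, 0.01], [-2.96, 1.15, 0.01]]
```

>>> move_arm --offset '[[-2.96,1.15,0],[-2.96,1.15,0],[-2.96,1.15,0],[-2.96,1.15,0],[-2.96,1.15,0]]' --twist '[[0,0,0],[0,0,0],[0,0,0],[0,0,0],[0,0,0]]' --grip '[0.4,0.4,0.4,0.4,0.4]'

```text
time: 27.2
ee_pos: [0.5001, 0.1875, 0.1565]
tcp_rot: [180.0, 0.0, 87.3]
wrist_force: [1.0, 0.3, -3.1]
opening: 0.0505
grasp_force: 42.5
```

>>> move_arm --offset '[[-2.96,1.15,0],[-2.96,1.15,0],[-2.96,1.15,0],[-2.96,1.15,0],[-2.96,1.15,0]]' --twist '[[0,0,0],[0,0,0],[0,0,0],[0,0,0],[0,0,0]]' --grip '[0.4,0.4,0.4,0.4,0.4]'

```text
time: 27.7
ee_pos: [0.5506, 0.0368, 0.1565]
tcp_rot: [180.0, 0.0, 87.3]
wrist_force: [0.7, 1.0, -3.1]
opening: 0.0507
grasp_force: 42.5
```

>>> move_arm --offset '[[-2.96,1.15,0],[-2.96,1.15,0],[-2.96,1.15,0],[-2.96,1.15,0],[-2.96,1.15,0]]' --twist '[[0,0,0],[0,0,0],[0,0,0],[0,0,0],[0,0,0]]' --grip '[0.4,0.4,0.4,0.4,0.4]'

```text
time: 28.2
ee_pos: [0.601, -0.1137, 0.1565]
tcp_rot: [-180.0, 0.0, 87.3]
wrist_force: [0.3, 0.8, -2.2]
opening: 0.0507
grasp_force: 42.5
```

>>> move_arm --offset '[[-2.96,1.15,0],[-2.96,1.15,0],[0,0,0],[0,0,3],[0,0,2]]' --twist '[[0,0,0],[0,0,0],[0,0,0],[0,0,0],[0,0,0]]' --grip '[0.4,0.4,0.4,0.4,0.4]'

```text
time: 28.7
ee_pos: [0.6208, -0.1728, 0.1051]
tcp_rot: [-180.0, 0.0, 87.3]
wrist_force: [0.2, -0.1, -2.6]
opening: 0.0507
grasp_force: 42.6
```

```bash
python3 plan.py .6209 -.1725 .04 87.3 2
```

```text
at [ 0.6208 -0.1728  0.1051] [-1.7996e+02  3.0000e-02  8.7280e+01] q [-16.  18.   8.  81.  -0.  77.] rows 4 twist each [-0.0002  0.0001 -0.0001]
[[0.01, 0.0, 1.63], [0.01, 0.0, 1.63], [0.01, 0.0, 1.63], [0.01, 0.0, 1.63]]
```

>>> move_arm --offset '[[0,0,2.5],[0,0,2.3],[0,0,1.4],[0,0,0.3],[0,0,0]]' --twist '[[0,0,0],[0,0,0],[0,0,0],[0,0,0],[0,0,0]]' --grip '[0.4,0.4,0.4,0.4,0.4]'

```text
time: 29.2
ee_pos: [0.6209, -0.1726, 0.0411]
tcp_rot: [-180.0, 0.0, 87.3]
wrist_force: [-0.6, 1.0, -2.1]
opening: 0.051
grasp_force: 42.6
```

>>> move_arm --offset '[[0,0,0.15],[0,0,0.1],[0,0,0],[0,0,0],[0,0,0]]' --twist '[[0,0,0],[0,0,0],[0,0,0],[0,0,0],[0,0,0]]' --grip '[0.4,0.4,0.4,0.4,0.4]'

```text
time: 29.7
ee_pos: [0.6209, -0.1728, 0.0383]
tcp_rot: [-180.0, 0.0, 87.3]
wrist_force: [-0.7, 0.1, -1.4]
opening: 0.0507
grasp_force: 42.6
```

>>> move_arm --offset '[[0,0,0.1],[0,0,0.05],[0,0,0],[0,0,0],[0,0,0]]' --twist '[[0,0,0],[0,0,0],[0,0,0],[0,0,0],[0,0,0]]' --grip '[0.4,0.4,0.4,0.6,0.8]'

```text
time: 30.2
ee_pos: [0.6211, -0.1728, 0.0369]
tcp_rot: [-180.0, 0.0, 87.3]
wrist_force: [-0.1, 0.6, 0.1]
opening: 0.0643
grasp_force: 0.0
```

>>> move_arm --offset '[[0,0,0],[0,0,0],[0,0,-2],[0,0,-3],[0,0,-3]]' --twist '[[0,0,0],[0,0,0],[0,0,0],[0,0,0],[0,0,0]]' --grip '[1,1,1,1,1]'

```text
time: 30.7
ee_pos: [0.6206, -0.1726, 0.117]
tcp_rot: [-179.9, 0.0, 87.3]
wrist_force: [0.7, -0.4, -0.4]
opening: 0.0854
grasp_force: 0.0
```

>>> move_arm --offset '[[0,0,-3],[0,0,-3],[-3,-3,0],[-3,-3,0],[-3,-3,0]]' --twist '[[0,0,0],[0,0,0],[0,0,0],[0,0,0],[0,0,0]]' --grip '[1,1,1,1,1]'

```text
time: 31.2
ee_pos: [0.5259, -0.2589, 0.1767]
tcp_rot: [-180.0, 0.1, 87.4]
wrist_force: [-0.2, -0.6, 1.0]
opening: 0.0856
grasp_force: 0.0
```

>>> move_arm --offset '[[-3,-3,0],[-3,-3,0],[-3,-3,0],[0,0,0],[0,0,0]]' --twist '[[0,0,0],[0,0,0],[0,0,0],[0,0,0],[0,0,0]]' --grip '[1,1,1,1,1]'

```text
time: 31.7
ee_pos: [0.4322, -0.3446, 0.177]
tcp_rot: [-180.0, 0.0, 87.2]
wrist_force: [0.9, -0.0, -0.7]
opening: 0.0855
grasp_force: 0.0
```

Run:
```python
from h import *
c=cam("top"); P=cloud(c)
b=blob(c,.012,.62,-.01,.14,pale); print("board",b)
im,w=rect(c,.0,.60,-.08,.2,1500); cv2.imwrite("pics/r9.png",im[...,::-1])
print("lid",blob(c,.069,.621,-.1725,.05,lambda i:i.max(-1)<60))
for z,x,y,r in ((.069,.621,-.1725,.04),(.032,.6255,-.081,.035)):
    q=P[(abs(P[...,2]-z)<.006)&(np.hypot(P[...,0]-x,P[...,1]-y)<r)]; print(len(q),q.mean(0).round(4),((q.min(0)+q.max(0))/2).round(4))
```

```text
board [ 6.28800e-01 -6.60000e-03  2.21200e-01  1.10200e-01  8.72964e+01]
lid [ 6.205000e-01 -1.679000e-01  4.470000e-02  4.220000e-02  1.513895e+02]
299 [ 0.6214 -0.1679  0.0686] [ 0.6221 -0.1677  0.0686]
240 [ 0.6259 -0.0798  0.0316] [ 0.6264 -0.0795  0.0323]
```

View pics/r9.png

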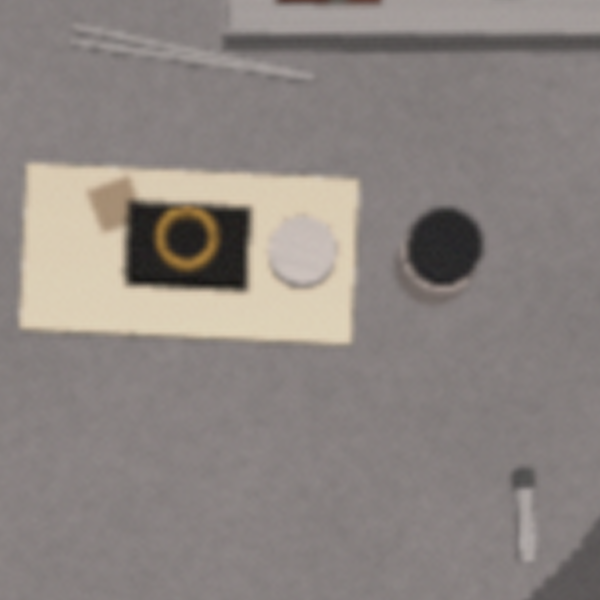

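The final view shows every item in place:
- **Block and collar:** the block lies centred on the board with the collar on it (crop (188,240)).
- **Tin:** it sits midway to the dry end (302,250).
- **Jar:** it stands upright and in line beyond the board, with its base edge about 3 cm off the board's end (402 vs 357 px at 1.5 px/mm).
- **Punch:** untouched.

The arm is clear, so I'm handing in.

```bash
python3 -c "
from workcell import bot
print(bot.job_done())"
```

```text
the job is handed in; nothing more can be done
None
```

The job is handed in at about 32 s, with the block, collar, tin and jar placed in the order asked. In the last picture the collar is within about 2 mm of the block's centre and the jar stands about 2.5–3 cm off the board's dry end; the punch and vial were left alone, though I did not re-check the vial at the end.

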